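Push the rejected wheel bearing out of the row

TASK

Three motorcycle wheel bearings lie touching in a row on the yellow bench mat, and the one with the red seal is a reject. Push it straight out of the row, sliding it flat over the mat without lifting it, until it lies wholly on the mat's red strip; leave the two black-sealed bearings where they are.

Things in the scene. Friction and masses are not known exactly. Their poses are not given: they have to be found in the camera images.
- red_mid (a point): a sealed ball bearing lying flat, a solid disc 72 mm in diameter and 23 mm high, about 0.4 kg, bright steel outer ring, a red seal ring on top and a dark bore mark in the middle (no open hole); this point is its centre, half-way up (11.5 mm above the mat). It may be at either end or in the middle of the row.
- black_a_mid (a point): a sealed ball bearing lying flat, a solid disc 72 mm in diameter and 23 mm high, about 0.4 kg, bright steel outer ring, a black seal ring on top and a dark bore mark in the middle (no open hole); this point is its centre, half-way up (11.5 mm above the mat). The three bearings touch in one straight row (centres 72 mm apart), in any order.
- black_b_mid (a point): a sealed ball bearing lying flat, a solid disc 72 mm in diameter and 23 mm high, about 0.4 kg, bright steel outer ring, a black seal ring on top and a dark bore mark in the middle (no open hole); this point is its centre, half-way up (11.5 mm above the mat). The other good bearing of the row.
- strip (a point): centre of the red strip printed flush on the yellow rubber mat (fixed; 340 x 400 mm, 3 mm thick on the bench at z = 0); this point is on the mat's top face. The strip is 110 mm wide along its own x axis and 360 mm long along its own y axis; x points away from the robot side, and the row lies about 140 mm from it on its -x side, parallel to the strip within about 7 degrees. Nothing but the three bearings stands on the mat.
There are look-alikes about, which are no part of the job. Leave any green or orange look-alike of the part that bears red_mid alone.

How it is judged:
By the outcome, as a careful person would: the job done as asked, in the order asked, and still so for the second after the job is handed in, with the robot touching nothing.
It also fails if it takes over 35 s, if anything falls off the work surface, if the arm or the gripper's body presses on something with over 40 N, if the wrist force passes 120 N, or if a joint passes its speed limit or range.

ROBOT

A 6-joint arm with a two-finger parallel gripper is mounted at the origin on the work surface. World frame = base frame: x ahead of the robot, y to its left, z up, the work surface at z = 0. Lengths are in mm, angles in degrees, forces in N, time in s.
With the tool pointing down it reaches from about 350 to 850 mm from the base axis. Payload 8.1 kg.
Tool frame: the origin (TCP) lies on the mounting face of the last link; the fingertips stand 173 mm ahead of it and the grasp point (between the pads) lies 155 mm ahead of it; z points along the fingers, y is the direction in which the jaws open and shut (so a half turn about z gives the same grasp; the last joint's range is limited). The gripper opens to 85 mm and grips with 20 to 120 N. Pads are 22 mm wide; open, the fingers measure 114 mm over their backs; the gripper's body (76 mm by 85 mm) begins 54 mm behind the grasp point. The pads swing forward as they close: fully open they stand 13 mm farther back than shut.
Start: joints at [63.575, 7.471, 85.268, -0, 87.261, -4.893], TCP at [220.19, 558.143, 404.692] pointing down, gripper open.
Joint ranges: [-169.43, 169.43], [-51.17, 129.36], [1.28, 143.12], [-76.62, 256.62], [0, 156.53], [-152.29, 152.29]. Speed limits (degrees/s): [136.94, 136.94, 159.86, 180, 180, 180].

INTERFACE

Orientations are given as [roll, pitch, yaw] about the fixed x, y, z axes, in that order (R = Rz(yaw) Ry(pitch) Rx(roll)).
In Python, from bench import * gives the robot as it stands.
- The arm moves only by the tool arm_command, never from a script. Its argument "plan" is a list of rows, each an object of numbers: "jaw": the closure, from 0 (fully open) to 1 (shut); "dx", "dy", "dz": the shift along the tool's x, y, z in mm; "wx", "wy", "wz": the turn, a rotation vector about the tool's x, y, z in rad. A call has 1 to 12 rows; each row is the pose to reach, as a shift and turn from the pose commanded when the call began, along the tool's axes at that moment; what a row does not reach only later rows make up. A row lasts 1/10 s, in which the tool goes at most 50 mm and 8.59 degrees, less where a joint would pass 70% of its speed; a pose out of reach is approached as far as the arm can. A call with a gripper value outside its range is refused whole. The fingers move at their own pace and stop on an object; "squeeze" is the grip in N (left out, the last holds). Time passes only in rows, so rows that repeat a pose let the fingers close. It gives the time, the measured TCP pose, the force and the opening at its end, in the units of the state.
- sense(): the state, without advancing time (a new reading comes with each control period).
- snapshot(name): name is "scene" or "side" or "wrist"; returns a dict with "pixels" (400x640x3 uint8, red, green, blue), "fx", "fy", "cx", "cy" (pixels), "k1" (the pictures are not rectified: a ray, as slopes to the right and down, at radius r is drawn at 1 + k1 r^2 times it, then the intrinsics apply), "extrinsics" (4x4, takes a point from camera to world coordinates). Camera axes: x right, y up, looking along -z (the intrinsics and any distortion apply to the point x, -y, -z); pixel columns grow to the right and rows downward; lengths in mm; the calibration is good to about 2 mm. A picture is of the moment at which its call begins. There is no depth.
- hand_in(): hands the job in, once; it reports no verdict.
Trained networks look in the newest picture that a camera, given by its name, has taken for a name from the list of things; names that differ only in an ending like _2 or _b are one class to them, and where a whole thing is asked for, a point or a joint stands for the part that bears it (a point fixed in the world has none). Each returns a list of dicts, best first, with "score" (0 to 1); they miss things now and then, are a little off and sometimes report something else, mostly with a low value. They report only what shows in the picture. A call takes as long as a camera call. They do not tell look-alikes from the thing itself.
- recognise(camera, target): "box" ([left, top, width, height] in pixels, round what is visible of it).
- pinpoint(camera, target): "pixel" ([column, row] in pixels: a listed point, or the origin of a listed thing).
The state is a dict: "time": time; "joint_pos": joint angles; "qd": joint speeds; "joint_efforts": joint torques, N m; "tool_pos": TCP position; "tcp_rot": TCP orientation; "ft_force": force on the tool from outside, world axes, zero at the start; "wrist_torque": the same for the moment, N m; "finger_gap": finger opening in mm.
Only numpy, scipy, OpenCV 4.12 (cv2) and the standard library are available. Lean on these libraries where they do the work, as an engineer would, in place of code of your own. Each camera call takes 0.05 s, during which the arm holds its last target.

## Working session

There is one attempt and no reset: what is moved stays moved. The work goes in short steps, Python scripts to look and compute and a tool call to move; the robot and the scene stay as the last step left them, time stands still between calls to the robot, and variables do not carry over. Pictures are saved under pics/ and viewed, and the job is handed in when it is done.

Besides the shell and the picture viewer there is one more tool, called after "Request:" by a JSON object that holds its "op" and its "data". arm_command: Moves the arm, as the interface text tells. Its arguments: {"type":"object","properties":{"plan":{"type":"array"},"squeeze":{"type":"number"}},"required":["plan"]}

```bash
ls; mkdir -p pics; python3 - <<'E'
from bench import *
import cv2
s=sense(); print(s)
for n in ["scene","side","wrist"]:
    d=snapshot(n); cv2.imwrite(f"pics/{n}0.png",d["pixels"][:,:,::-1])
    print(n,d["fx"],d["fy"],d["cx"],d["cy"],d["k1"],d["extrinsics"])
    for t in ["red_mid","black_a_mid","strip"]:
        print(t,[(p["pixel"],p["score"]) for p in pinpoint(n,t)])
E
```

```text
pics
{'time': 0.0, 'joint_pos': array([ 6.35759401e+01,  7.51375348e+00,  8.53303943e+01,  1.29380688e-05,
        8.72618249e+01, -4.89245401e+00]), 'qd': array([-0.01512666,  0.03543756, -0.02666275,  0.04851062, -0.03073301,
       -0.00825033]), 'joint_efforts': array([-1.91155457e-03, -5.69421601e+01, -5.00528634e+01, -5.51026260e-04,
        1.54898968e-02, -5.88422409e-06]), 'tool_pos': array([220.0757237 , 557.92597656, 403.64757556]), 'tcp_rot': array([-1.79894414e+02, -9.05083009e-03,  1.58468385e+02]), 'ft_force': array([0.0429984 , 0.44573069, 0.34940781]), 'wrist_torque': array([ 0.02134848,  0.02241747, -0.01778589]), 'finger_gap': 85.62485332755948}
scene 371.06093370850726 371.06093370850726 322.31078478028314 200.84720722395733 0.00951229868682755 [[ 2.25370922e-01 -6.24041995e-01  7.48184159e-01  1.22604705e+03]
 [ 9.74254692e-01  1.39639670e-01 -1.76998749e-01 -1.66218905e+02]
 [ 5.97846309e-03  7.68812299e-01  6.39446563e-01  6.52450889e+02]
 [ 0.00000000e+00  0.00000000e+00  0.00000000e+00  1.00000000e+00]]
red_mid [([300.5, 204.2], 0.94), ([197.8, 248.1], 0.91),
[... 434 characters left out ...]
6.34252740e-01  6.21887906e+02]
 [ 0.00000000e+00  0.00000000e+00  0.00000000e+00  1.00000000e+00]]
red_mid [([321.0, 201.3], 0.95), ([345.4, 148.0], 0.85), ([385.9, 142.7], 0.8), ([300.0, 345.2], 0.65), ([290.7, 145.0], 0.57)]
black_a_mid [([309.7, 221.9], 0.78)]
strip [([249.4, 210.2], 0.97)]
wrist 355.41486647494463 355.41486647494463 311.7983778003498 200.7354598841804 -0.08081755771998494 [[ 3.66976063e-01 -8.87543782e-01 -2.78558081e-01  1.50427863e+02]
 [ 9.30230359e-01  3.50207438e-01  1.09664167e-01  5.85279172e+02]
 [ 2.21362307e-04 -2.99367308e-01  9.54137918e-01  3.73606381e+02]
 [ 0.00000000e+00  0.00000000e+00  0.00000000e+00  1.00000000e+00]]
red_mid []
black_a_mid []
strip []
```

View pics/scene0.png

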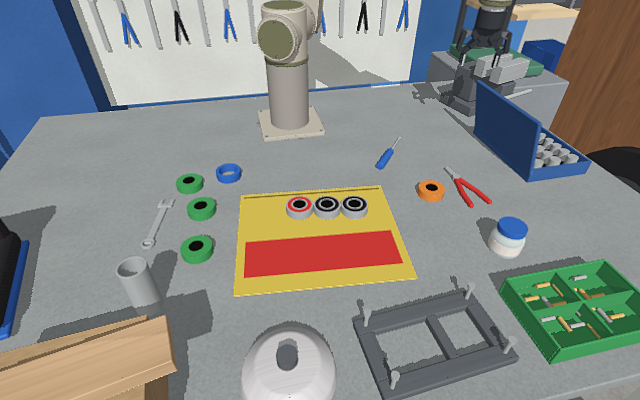

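View pics/side0.png

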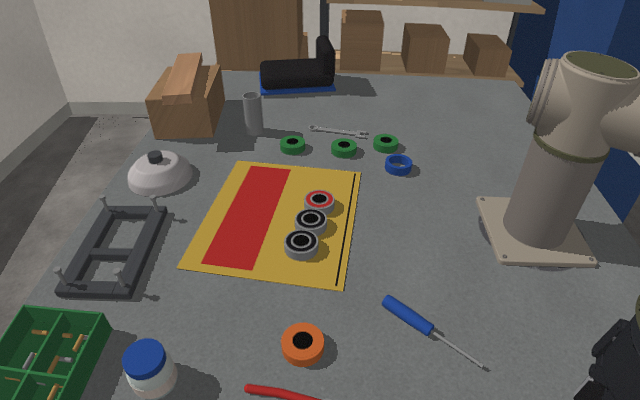

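View pics/wrist0.png

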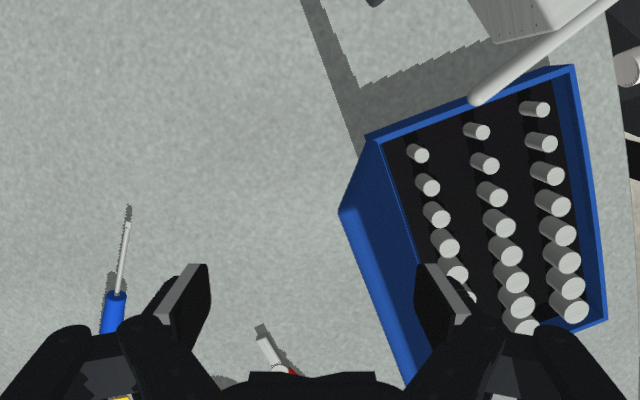

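In the scene view the red-sealed bearing is at (300,205), on the −y end of the row. The black-sealed ones are at (327,207) and (354,207), and the strip centre is at about (322,254). The side view shows red at (320,201), black at (311,222) and (301,244), and the strip at about (248,215). The wrist camera sees only the blue bin.

Could be taken for it: green at scene (189,183), (201,209) and (197,249), and orange at (431,190). I choose the red seal at (300,205) and will check it in a crop.

```bash
cat > h.py <<'E'
from bench import *
import cv2, numpy as np
def ray(d,px):
    K=np.array([[d["fx"],0,d["cx"]],[0,d["fy"],d["cy"]],[0,0,1]])
    u=cv2.undistortPoints(np.array([[px]],float),K,np.array([d["k1"],0,0,0]))[0,0]
    E=np.array(d["extrinsics"]); v=E[:3,:3]@np.array([u[0],-u[1],-1]); return E[:3,3],v/np.linalg.norm(v)
def atz(d,px,z):
    o,v=ray(d,px); return o+v*(z-o[2])/v[2]
def tri(da,a,db,b):
    A=np.zeros((3,3));r=np.zeros(3)
    rs=[ray(da,a),ray(db,b)]
    for o,v in rs:
        P=np.eye(3)-np.outer(v,v);A+=P;r+=P@o
    x=np.linalg.solve(A,r)
    return x,[np.linalg.norm((np.eye(3)-np.outer(v,v))@(x-o)) for o,v in rs]
def redmask(d):
    h=cv2.cvtColor(d["pixels"],cv2.COLOR_RGB2HSV)
    return (((h[...,0]<6)|(h[...,0]>172))&(h[...,1]>140)&(h[...,2]>90)).astype(np.uint8)
def strip_corners(d):
    n,l,s,c=cv2.connectedComponentsWithStats(redmask(d)); i=1+np.argmax(s[1:,4])
    cs,_=cv2.findContours((l==i).astype(np.uint8),cv2.RETR_EXTERNAL,cv2.CHAIN_APPROX_NONE)
    k=max(cs,key=cv2.contourArea); k=cv2.convexHull(k)
    e=0.01
    while True:
        q=cv2.approxPolyDP(k,e*cv2.arcLength(k,True),True)
        if len(q)<=4: break
        e+=0.005
    return q[:,0]
E
python3 - <<'E'
from h import *
D={}
for n in ["scene","side"]:
    d=D[n]=snapshot(n)
    q=strip_corners(d); print(n,"strip",[(p.tolist(),atz(d,p,3)[:2].round(1).tolist()) for p in q])
    n_,l,s,c=cv2.connectedComponentsWithStats(redmask(d))
    print([(c[i].round(1).tolist(),s[i].tolist()) for i in range(1,n_) if s[i,4]>30])
    x,y=(330,215) if n=="scene" else (310,225)
    cr=d["pixels"][y-50:y+50,x-65:x+65]
    cv2.imwrite(f"pics/crop_{n}.png",cv2.resize(cr,None,fx=6,fy=6,interpolation=cv2.INTER_CUBIC)[:,:,::-1])
E
```

```text
scene strip [([402, 262], [719.0, 142.1]), ([244, 277], [682.9, -212.7]), ([246, 242], [577.1, -200.9]), ([390, 231], [617.8, 151.9])]
[([469.7, 191.8], [454, 178, 38, 30, 345]), ([298.9, 204.2], [288, 197, 23, 15, 110]), ([319.8, 253.4], [244, 231, 159, 47, 5159])]
side strip [([289, 170], [578.7, -198.3]), ([252, 268], [613.7, 149.7]), ([202, 263], [718.4, 143.9]), ([251, 166], [683.1, -210.6])]
[([247.2, 219.2], [202, 166, 88, 104, 4688]), ([318.7, 198.8], [306, 191, 27, 16, 155]), ([275.9, 392.5], [244, 384, 77, 16, 548])]
```

View pics/crop_scene.png

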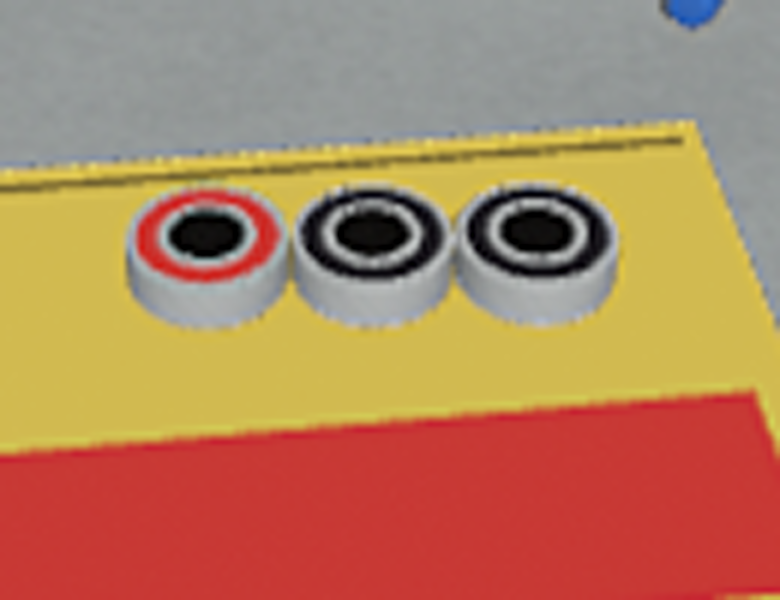

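View pics/crop_side.png

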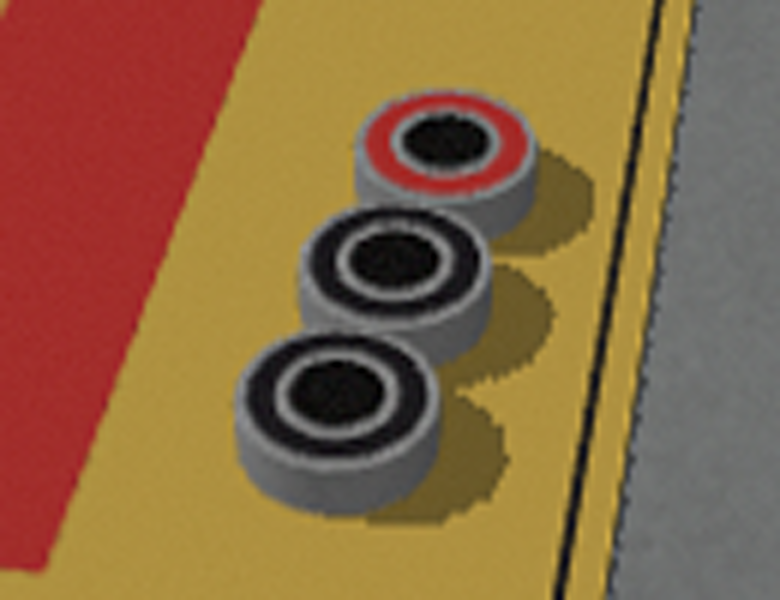

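The crops confirm the red-sealed bearing sits at the −y end, touching the middle black one, with clear mat behind it. Bore-top centres: scene (298.9,203.6), (326.8,203.4), (354.1,203.3); side (319.1,198.3), (310.3,217.9), (300.6,239.9).

```bash
python3 - <<'E'
from h import *
a=snapshot("scene");b=snapshot("side")
A=[(298.9,203.6),(326.75,203.4),(354.1,203.3)];B=[(319.1,198.25),(310.25,217.9),(300.6,239.9)]
P=[]
for p,q in zip(A,B):
    x,e=tri(a,p,b,q); P.append(x); print(x.round(1),np.round(e,1),atz(a,p,26).round(1),atz(b,q,26).round(1))
P=np.array(P); print(np.linalg.norm(np.diff(P,axis=0),axis=1), "row yaw",np.degrees(np.arctan2(*(P[2]-P[0])[[1,0]])))
C=np.array([(718.7,143),(683,-211.6),(578,-199.6),(615.7,150.8)]); c=C.mean(0)
ys=(C[0]+C[3]-C[1]-C[2]);ya=np.degrees(np.arctan2(ys[1],ys[0])); print("strip c",c,"y-axis yaw",ya)
th=np.radians(ya-90); R=np.array([[np.cos(th),-np.sin(th)],[np.sin(th),np.cos(th)]])
print("in strip frame",((P[:,:2]-c)@R).round(1)); print(((C-c)@R).round(1))
n=P[2]-P[0]; print("row normal yaw", np.degrees(np.arctan2(n[1],n[0]))-90)
E
```

```text
[490.6 -55.   25.8] [0.1 0.1] [490.7 -55.1  26. ] [490.7 -54.6  26. ]
[506.1  16.1  26.2] [0.1 0.1] [505.8  16.2  26. ] [506.1  16.   26. ]
[521.   86.2  26. ] [0. 0.] [521.1  86.2  26. ] [521.   86.3  26. ]
[72.82657917 71.67703878] row yaw 77.8619728643206
strip c [648.85 -29.35] y-axis yaw 84.05615189627143
in strip frame [[-154.7  -41.9]
 [-146.7   30.5]
 [-139.2  101.7]]
[[  51.6  178.7]
 [  52.8 -177.7]
 [ -52.8 -176.7]
 [ -51.6  175.7]]
row normal yaw -12.138027135679394
```

Measurements are consistent: tops come out at z ≈ 26 (expected 26), spacing 72.8 and 71.7 mm, strip about 104 × 356 mm. The row normal has yaw −12.1°, so red needs about 155 mm along it. The plan is to cradle the disc from behind with both fingertips (gap about 25 mm, so the fingers stay inside the disc's width) and push along the normal. First I move above the point behind red.

Request:
{"op": "arm_command", "data": {"plan": [{"dx": -20,"dy": -24,"jaw": 0.7},{"dx": -402.5,"dy": -483.4,"wz": -0.164,"jaw": 0.7},{"dx": -402.5,"dy": -483.4,"wz": -0.164,"jaw": 0.7},{"dx": -402.5,"dy": -483.4,"wz": -0.164,"jaw": 0.7},{"dx": -402.5,"dy": -483.4,"wz": -0.164,"jaw": 0.7},{"dx": -402.5,"dy": -483.4,"wz": -0.164,"jaw": 0.7},{"dx": -402.5,"dy": -483.4,"wz": -0.164,"jaw": 0.7},{"dx": -402.5,"dy": -483.4,"wz": -0.164,"jaw": 0.7},{"dx": -402.5,"dy": -483.4,"wz": -0.164,"jaw": 0.7},{"dx": -402.5,"dy": -483.4,"wz": -0.164,"jaw": 0.7},{"dx": -402.5,"dy": -483.4,"wz": -0.164,"jaw": 0.7},{"dx": -402.5,"dy": -483.4,"wz": -0.164,"jaw": 0.7}]}}

```text
invalid input
```

Request:
{"op": "arm_command", "data": {"plan": [{"dx": -20,"dy": -24,"dz": 0,"wx": 0,"wy": 0,"wz": 0,"jaw": 0.7},{"dx": -402,"dy": -483,"dz": 0,"wx": 0,"wy": 0,"wz": -0.164,"jaw": 0.7},{"dx": -402,"dy": -483,"dz": 0,"wx": 0,"wy": 0,"wz": -0.164,"jaw": 0.7},{"dx": -402,"dy": -483,"dz": 0,"wx": 0,"wy": 0,"wz": -0.164,"jaw": 0.7},{"dx": -402,"dy": -483,"dz": 0,"wx": 0,"wy": 0,"wz": -0.164,"jaw": 0.7},{"dx": -402,"dy": -483,"dz": 0,"wx": 0,"wy": 0,"wz": -0.164,"jaw": 0.7},{"dx": -402,"dy": -483,"dz": 0,"wx": 0,"wy": 0,"wz": -0.164,"jaw": 0.7},{"dx": -402,"dy": -483,"dz": 0,"wx": 0,"wy": 0,"wz": -0.164,"jaw": 0.7},{"dx": -402,"dy": -483,"dz": 0,"wx": 0,"wy": 0,"wz": -0.164,"jaw": 0.7},{"dx": -402,"dy": -483,"dz": 0,"wx": 0,"wy": 0,"wz": -0.164,"jaw": 0.7}], "squeeze": 40}}

```text
time: 1.8
tool_pos: [370.8, 99.2, 405.2]
tcp_rot: [180.0, 0.1, 167.9]
ft_force: [1.5, 0.4, -0.1]
finger_gap: 25.3
```

Request:
{"op": "arm_command", "data": {"plan": [{"dx": -37,"dy": -63,"dz": 20,"wx": 0,"wy": 0,"wz": 0,"jaw": 0.7},{"dx": -74,"dy": -125,"dz": 60,"wx": 0,"wy": 0,"wz": 0,"jaw": 0.7},{"dx": -74,"dy": -125,"dz": 100,"wx": 0,"wy": 0,"wz": 0,"jaw": 0.7},{"dx": -74,"dy": -125,"dz": 145,"wx": 0,"wy": 0,"wz": 0,"jaw": 0.7},{"dx": -74,"dy": -125,"dz": 185,"wx": 0,"wy": 0,"wz": 0,"jaw": 0.7},{"dx": -74,"dy": -125,"dz": 185,"wx": 0,"wy": 0,"wz": 0,"jaw": 0.7},{"dx": -74,"dy": -125,"dz": 185,"wx": 0,"wy": 0,"wz": 0,"jaw": 0.7},{"dx": -74,"dy": -125,"dz": 185,"wx": 0,"wy": 0,"wz": 0,"jaw": 0.7}]}}

```text
time: 2.6
tool_pos: [417.2, -36.7, 220.4]
tcp_rot: [180.0, 0.0, 167.9]
ft_force: [0.2, 0.5, 0.5]
finger_gap: 25.7
```

```bash
python3 - <<'E'
from h import *
s=sense(); print(s["tool_pos"],s["tcp_rot"],s["ft_force"],s["finger_gap"],s["time"])
for n in ["side","wrist"]:
    d=snapshot(n); cv2.imwrite(f"pics/{n}1.png",d["pixels"][:,:,::-1])
d=snapshot("side");E=np.array(d["extrinsics"])
def proj(P):
    q=E[:3,:3].T@(np.array(P)-E[:3,3]); a=np.array([q[0]/-q[2],-q[1]/-q[2]]); f=1+d["k1"]*(a@a)
    return (a*f*d["fx"]+[d["cx"],d["cy"]]).round(1)
t=s["tool_pos"]; th=np.radians(s["tcp_rot"][2]); x=np.array([np.cos(th),np.sin(th),0]);y=np.array([np.sin(th),-np.cos(th),0])
for L in (160,165,170,173,178): print(L,[proj(t+[0,0,-L]+x*11*i+y*j) for i,j in ((-1,-27),(-1,27))])
E
```

```text
[417.22533157 -36.70547205 220.44539513] [1.79996918e+02 2.67602416e-02 1.67863518e+02] [0.21546304 0.46579044 0.46319844] 25.658897206632258 2.6
160 [array([349.2, 184.8]), array([344. , 198.9])]
165 [array([349.1, 186.6]), array([343.9, 200.7])]
170 [array([349. , 188.3]), array([343.8, 202.5])]
173 [array([348.9, 189.3]), array([343.8, 203.5])]
178 [array([348.8, 191. ]), array([343.7, 205.3])]
```

View pics/side1.png

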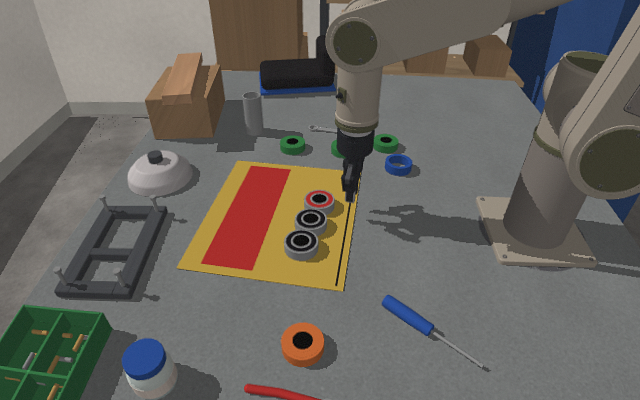

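View pics/wrist1.png

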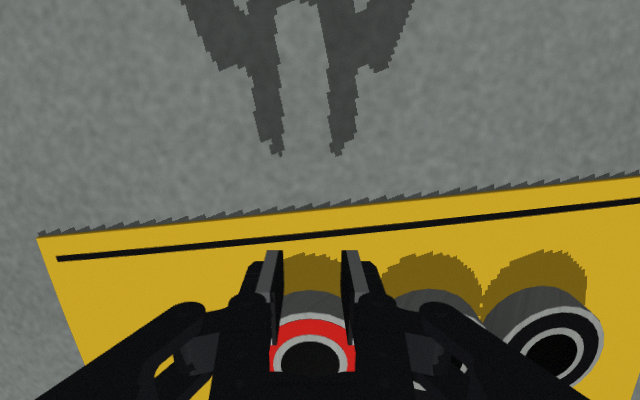

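```bash
python3 - <<'E'
import cv2
i=cv2.imread("pics/side1.png")[140:240,290:400]
cv2.imwrite("pics/side1c.png",cv2.resize(i,None,fx=6,fy=6,interpolation=cv2.INTER_CUBIC))
E
```

```text
(no output)
```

View pics/side1c.png

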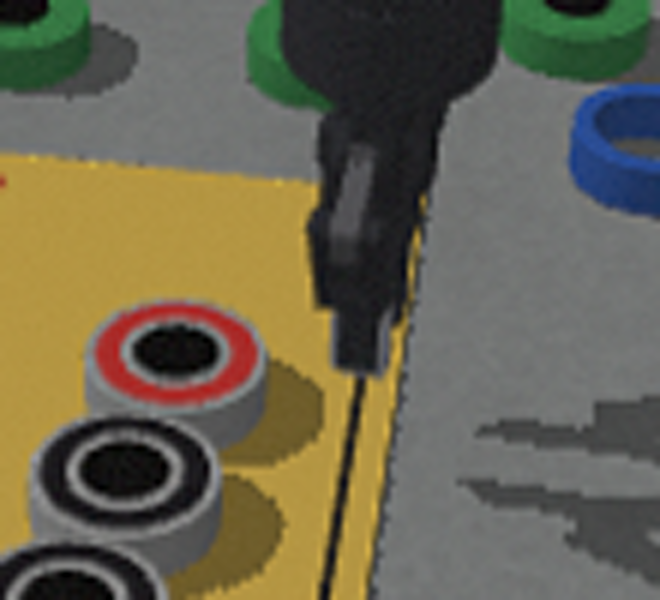

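Fingertips are centred behind red. The tip corner at about (346,202) in the side view matches a tip about 168–173 mm ahead of the TCP. Lowering to TCP z ≈ 181.

Request:
{"op": "arm_command", "data": {"plan": [{"dx": 0,"dy": -1,"dz": 10,"wx": 0,"wy": 0,"wz": 0,"jaw": 0.7},{"dx": 0,"dy": -2.5,"dz": 20,"wx": 0,"wy": 0,"wz": 0,"jaw": 0.7},{"dx": 0,"dy": -2.5,"dz": 30,"wx": 0,"wy": 0,"wz": 0,"jaw": 0.7},{"dx": 0,"dy": -2.5,"dz": 36,"wx": 0,"wy": 0,"wz": 0,"jaw": 0.7},{"dx": 0,"dy": -2.5,"dz": 39,"wx": 0,"wy": 0,"wz": 0,"jaw": 0.7},{"dx": 0,"dy": -2.5,"dz": 39,"wx": 0,"wy": 0,"wz": 0,"jaw": 0.7},{"dx": 0,"dy": -2.5,"dz": 39,"wx": 0,"wy": 0,"wz": 0,"jaw": 0.7}]}}

```text
time: 3.45
tool_pos: [416.5, -39.2, 180.8]
tcp_rot: [-180.0, -0.0, 167.9]
ft_force: [-0.7, -0.5, 0.1]
finger_gap: 25.6
```

```bash
python3 - <<'E'
from h import *
s=sense(); print(s["tool_pos"],s["tcp_rot"],s["ft_force"],s["finger_gap"],s["time"])
d=snapshot("side"); a=d["pixels"][140:240,290:400,::-1]
b=snapshot("scene")["pixels"][150:250,270:380,::-1]
cv2.imwrite("pics/s2.png",cv2.resize(np.hstack([a,b]),None,fx=3.6,fy=3.6,interpolation=cv2.INTER_CUBIC))
E
```

```text
[416.45703976 -39.15549573 180.76513431] [-1.79998969e+02 -7.20469080e-04  1.67863774e+02] [-0.66209462 -0.45150341  0.06854527] 25.56173387030395 3.45
```

View pics/s2.png

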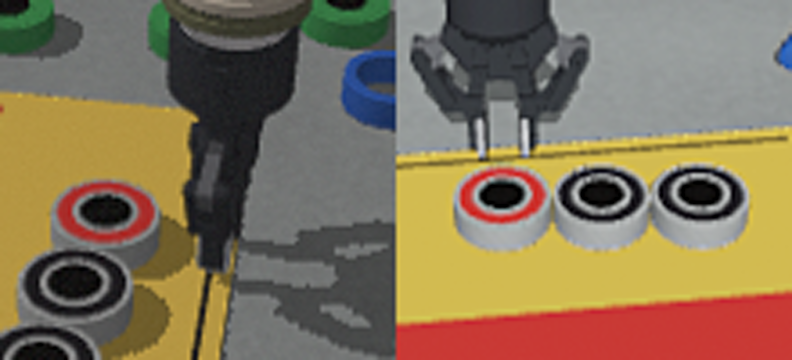

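Tips sit beside red at the right height, with no contact (forces about 0). Approach, then push slowly 40 mm and look.

Request:
{"op": "arm_command", "data": {"plan": [{"dx": -10,"dy": 0,"dz": 0,"wx": 0,"wy": 0,"wz": 0,"jaw": 0.7},{"dx": -20,"dy": 0,"dz": 0,"wx": 0,"wy": 0,"wz": 0,"jaw": 0.7},{"dx": -26,"dy": 0,"dz": 0,"wx": 0,"wy": 0,"wz": 0,"jaw": 0.7},{"dx": -30,"dy": 0,"dz": 0,"wx": 0,"wy": 0,"wz": 0,"jaw": 0.7},{"dx": -34,"dy": 0,"dz": 0,"wx": 0,"wy": 0,"wz": 0,"jaw": 0.7},{"dx": -38,"dy": 0,"dz": 0,"wx": 0,"wy": 0,"wz": 0,"jaw": 0.7},{"dx": -42,"dy": -0.3,"dz": 0,"wx": 0,"wy": 0,"wz": 0,"jaw": 0.7},{"dx": -46,"dy": -0.5,"dz": 0,"wx": 0,"wy": 0,"wz": 0,"jaw": 0.7},{"dx": -50,"dy": -0.7,"dz": 0,"wx": 0,"wy": 0,"wz": 0,"jaw": 0.7},{"dx": -55,"dy": -1,"dz": 0,"wx": 0,"wy": 0,"wz": 0,"jaw": 0.7},{"dx": -60,"dy": -1,"dz": 0,"wx": 0,"wy": 0,"wz": 0,"jaw": 0.7}]}}

```text
time: 4.65
tool_pos: [474.3, -52.6, 180.2]
tcp_rot: [180.0, -0.2, 167.9]
ft_force: [-5.9, 1.8, 4.1]
finger_gap: 25.6
```

```bash
python3 - <<'E'
from h import *
s=sense(); print(s["tool_pos"],s["tcp_rot"],s["ft_force"],s["finger_gap"],s["time"])
d=snapshot("side"); a=d["pixels"][150:250,270:380,::-1]
b=snapshot("scene")["pixels"][150:250,270:380,::-1]
cv2.imwrite("pics/s3.png",cv2.resize(np.hstack([a,b]),None,fx=3.6,fy=3.6,interpolation=cv2.INTER_CUBIC))
E
```

```text
[474.26819341 -52.55559138 180.18490179] [ 1.79998289e+02 -1.73922308e-01  1.67870925e+02] [-5.89608231  1.79433611  4.11579725] 25.566393283853895 4.65
```

View pics/s3.png

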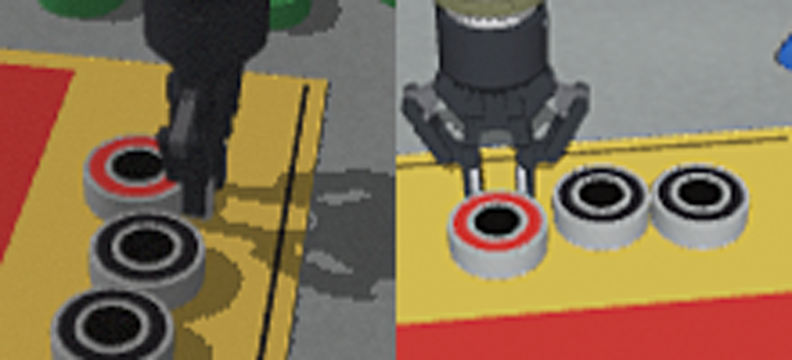

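Red has moved out about 27 mm along the normal, and the black bearings are unchanged in the picture. Push force is about 6 N. Continuing about 115 mm more.

Request:
{"op": "arm_command", "data": {"plan": [{"dx": -6,"dy": 0,"dz": 0,"wx": 0,"wy": 0,"wz": 0,"jaw": 0.7},{"dx": -15,"dy": 0,"dz": 0,"wx": 0,"wy": 0,"wz": 0,"jaw": 0.7},{"dx": -26,"dy": 0,"dz": 0,"wx": 0,"wy": 0,"wz": 0,"jaw": 0.7},{"dx": -38,"dy": 0,"dz": 0,"wx": 0,"wy": 0,"wz": 0,"jaw": 0.7},{"dx": -50,"dy": 0,"dz": 0,"wx": 0,"wy": 0,"wz": 0,"jaw": 0.7},{"dx": -62,"dy": 0,"dz": 0,"wx": 0,"wy": 0,"wz": 0,"jaw": 0.7},{"dx": -74,"dy": 0,"dz": 0,"wx": 0,"wy": 0,"wz": 0,"jaw": 0.7},{"dx": -86,"dy": 0,"dz": 0,"wx": 0,"wy": 0,"wz": 0,"jaw": 0.7},{"dx": -97,"dy": 0,"dz": 0,"wx": 0,"wy": 0,"wz": 0,"jaw": 0.7},{"dx": -106,"dy": 0,"dz": 0,"wx": 0,"wy": 0,"wz": 0,"jaw": 0.7},{"dx": -112,"dy": 0,"dz": 0,"wx": 0,"wy": 0,"wz": 0,"jaw": 0.7},{"dx": -115,"dy": 0,"dz": 0,"wx": 0,"wy": 0,"wz": 0,"jaw": 0.7}]}}

```text
time: 5.95
tool_pos: [587.5, -76.9, 180.4]
tcp_rot: [-180.0, -0.0, 167.9]
ft_force: [-2.6, 0.4, 0.3]
finger_gap: 25.7
```

```bash
python3 - <<'E'
from h import *
s=sense(); print(s["tool_pos"],s["tcp_rot"],s["ft_force"],s["finger_gap"],s["time"])
d=snapshot("side"); a=d["pixels"][150:280,220:350,::-1]
b=snapshot("scene")["pixels"][160:290,250:380,::-1]
cv2.imwrite("pics/s4.png",cv2.resize(np.hstack([a,b]),None,fx=3,fy=3,interpolation=cv2.INTER_CUBIC))
E
```

```text
[587.45816366 -76.94214826 180.35506714] [-1.79998916e+02 -2.73288992e-02  1.67864262e+02] [-2.56965105  0.35299356  0.30088138] 25.72613195722148 5.95
```

View pics/s4.png

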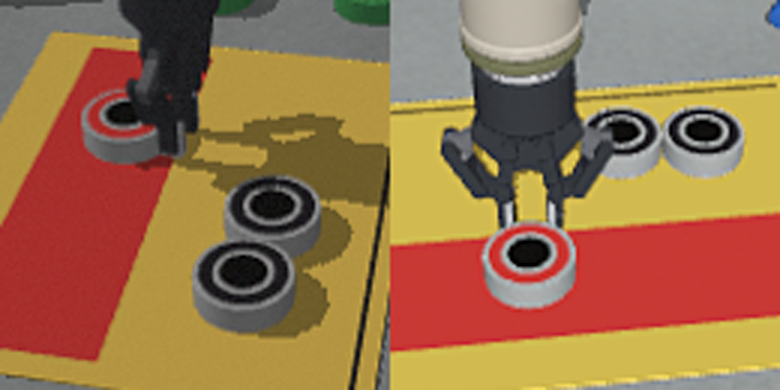

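```bash
python3 - <<'E'
from h import *
a=snapshot("scene");b=snapshot("side")
x,e=tri(a,(296,243.7),b,(261,187.7)); print(x,e)
c=np.array([648.85,-29.35]);th=np.radians(84.056-90);R=np.array([[np.cos(th),-np.sin(th)],[np.sin(th),np.cos(th)]])
print((x[:2]-c)@R)
E
```

```text
[632.3688847  -86.89067287  26.34434088] [np.float64(0.9028164307691087), np.float64(0.9028164307690505)]
[-10.43380201 -58.93803502]
```

Red is now 10 mm short of the strip's centre line (strip x = −10.4, y = −59). Push 10 mm more, back off slowly, then rise.

Request:
{"op": "arm_command", "data": {"plan": [{"dx": -4,"dy": 0,"dz": 0,"wx": 0,"wy": 0,"wz": 0,"jaw": 0.7},{"dx": -7,"dy": 0,"dz": 0,"wx": 0,"wy": 0,"wz": 0,"jaw": 0.7},{"dx": -10,"dy": 0,"dz": 0,"wx": 0,"wy": 0,"wz": 0,"jaw": 0.7},{"dx": -10,"dy": 0,"dz": 0,"wx": 0,"wy": 0,"wz": 0,"jaw": 0.7},{"dx": -10,"dy": 0,"dz": 0,"wx": 0,"wy": 0,"wz": 0,"jaw": 0.7},{"dx": -5,"dy": 0,"dz": 0,"wx": 0,"wy": 0,"wz": 0,"jaw": 0.7},{"dx": 3,"dy": 0,"dz": 0,"wx": 0,"wy": 0,"wz": 0,"jaw": 0.7},{"dx": 12,"dy": 0,"dz": 0,"wx": 0,"wy": 0,"wz": 0,"jaw": 0.7},{"dx": 20,"dy": 0,"dz": 0,"wx": 0,"wy": 0,"wz": 0,"jaw": 0.7},{"dx": 20,"dy": 0,"dz": -20,"wx": 0,"wy": 0,"wz": 0,"jaw": 0.7},{"dx": 20,"dy": 0,"dz": -60,"wx": 0,"wy": 0,"wz": 0,"jaw": 0.7},{"dx": 20,"dy": 0,"dz": -100,"wx": 0,"wy": 0,"wz": 0,"jaw": 0.7}]}}

```text
time: 7.35
tool_pos: [566.4, -72.4, 280.8]
tcp_rot: [180.0, -0.1, 167.9]
ft_force: [0.2, 0.3, 0.7]
finger_gap: 25.8
```

Request:
{"op": "arm_command", "data": {"plan": [{"dx": 0,"dy": -20,"dz": -40,"wx": 0,"wy": 0,"wz": 0,"jaw": 0.7},{"dx": 0,"dy": -60,"dz": -80,"wx": 0,"wy": 0,"wz": 0,"jaw": 0.7},{"dx": 0,"dy": -100,"dz": -110,"wx": 0,"wy": 0,"wz": 0,"jaw": 0.7},{"dx": 0,"dy": -140,"dz": -120,"wx": 0,"wy": 0,"wz": 0,"jaw": 0.7},{"dx": 0,"dy": -180,"dz": -120,"wx": 0,"wy": 0,"wz": 0,"jaw": 0.7},{"dx": 0,"dy": -200,"dz": -120,"wx": 0,"wy": 0,"wz": 0,"jaw": 0.7},{"dx": 0,"dy": -200,"dz": -120,"wx": 0,"wy": 0,"wz": 0,"jaw": 0.7},{"dx": 0,"dy": -200,"dz": -120,"wx": 0,"wy": 0,"wz": 0,"jaw": 0.7}]}}

```text
time: 8.15
tool_pos: [525.2, -268.1, 400.4]
tcp_rot: [180.0, -0.0, 167.8]
ft_force: [-0.1, 0.7, 0.6]
finger_gap: 25.7
```

```bash
python3 - <<'E'
from h import *
s=sense(); print(s["tool_pos"],s["tcp_rot"],s["ft_force"],s["finger_gap"],s["time"])
d=snapshot("side"); a=d["pixels"][150:280,220:350,::-1]
b=snapshot("scene")["pixels"][160:290,250:380,::-1]
cv2.imwrite("pics/s5.png",cv2.resize(np.hstack([a,b]),None,fx=3,fy=3,interpolation=cv2.INTER_CUBIC))
E
```

```text
[ 525.18988299 -268.06096317  400.42174936] [ 1.79964447e+02 -1.90040904e-02  1.67799919e+02] [-0.06719602  0.71217162  0.6083631 ] 25.713982212327988 8.15
```

View pics/s5.png

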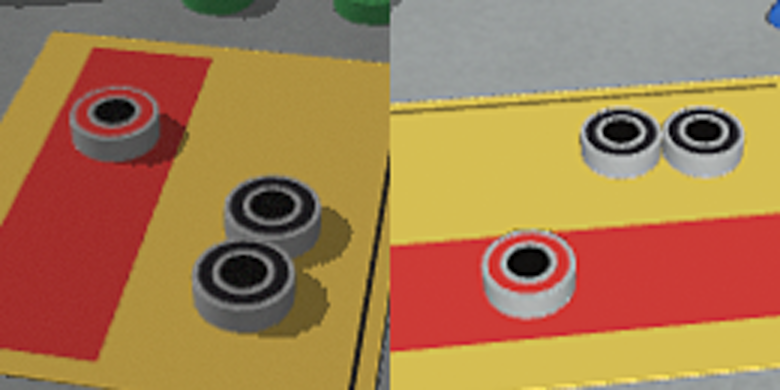

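```bash
python3 - <<'E'
from h import *
a=snapshot("scene");b=snapshot("side")
c=np.array([648.85,-29.35]);th=np.radians(84.056-90);R=np.array([[np.cos(th),-np.sin(th)],[np.sin(th),np.cos(th)]])
for p,q in [((296,247),(257.7,186.3)),((326.7,203.3),(310.3,218)),((354,203),(300.7,240))]:
    x,e=tri(a,p,b,q); print(x.round(1),np.round(e,1),((x[:2]-c)@R).round(1))
E
```

```text
[641.7 -89.4  27. ] [0.4 0.4] [ -0.9 -60.5]
[505.8  16.2  26.1] [0.2 0.2] [-147.    30.5]
[520.5  86.4  26.2] [0.4 0.4] [-139.6  101.8]
```

Red is within 1 mm of the strip's centre line (19 mm of margin is allowed) and flat. The black bearings are unmoved within measuring error, and the arm is clear.

```bash
python3 -c "
from bench import *
print(hand_in())"
```

```text
the job is handed in; nothing more can be done
None
```

The red-sealed bearing now lies wholly on the red strip, and the job is handed in at about 8.3 s of robot time. I pushed it flat, about 155 mm along the row's normal, with both fingertips partly closed behind it, then backed the arm off and raised it clear.

Last checks, triangulated from the scene and side views after the arm had withdrawn:
- **Red bearing:** it is at strip x = −0.9 mm, y = −60.5 mm. The limits for lying wholly on the strip are about ±19 and ±144 mm. Its top measured 27.0 mm against 26 expected, so it lies flat.
- **Black bearings:** both are within about 0.5 mm of where they started, which is measuring error.
- **Forces and look-alikes:** the largest of the readings, taken at the end of each move, was about 7 N during the push. The green and orange look-alikes were not touched.

One call failed: the first move was refused as "invalid input" before anything moved, and went through once rewritten with every key and a squeeze value. No check disagreed.

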